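# Push a stuck tea light out of its candle bench

### The arm

A 6-joint arm with a two-finger parallel gripper is mounted at the origin on a cart in front of the work surface, level with it; the furniture and walls round the work are solid. World frame = base frame: x ahead of the robot, y to its left, z up, the work surface at z = 0. Lengths are in m, angles in rad, forces in N, time in s.
With the tool pointing down it reaches from about 0.275 to 0.825 m from the base axis. Payload 4.9 kg.
Tool frame: the origin (TCP) lies midway between the tips of the shut fingers; the grasp point (between the pads) lies 19 mm behind it (bot.grip_depth is the distance from the TCP to the grasp point, in m); z points along the fingers, y is the line along which they close (so a half turn about z gives the same grasp; the last joint's range is limited). The gripper opens to 85 mm and grips with 20 to 120 N. Pads are 22 mm wide; open, the fingers measure 114 mm over their backs; the gripper's body (76 mm by 85 mm) begins 54 mm behind the grasp point. The pads swing forward as they close: fully open they stand 13 mm farther back than shut.
Start: joints at [1.083, 0.326, -0.193, 1.052, 0, 1.437], TCP at [0.191, 0.516, 0.231] pointing down, gripper open.
Joint ranges: [-2.65, 2.65], [-0.97, 1.79], [-1.3, 1.35], [-1.93, 2.1], [-1.47, 1.37], [-3.14, 3.14]. Speed limits (rad/s): [2.57, 2.57, 3.14, 3.14, 3.14, 3.14].

### API

Orientations are given as a unit quaternion [w, x, y, z].
In Python, from cell import bot gives the robot as it stands. Calls block until the motion is done:
- bot.move_pose(position, orientation): joint-space move of the TCP to a pose.
- bot.move_linear(position, speed=0.15, rotation=None, until_force=None): straight line of the TCP; rotation=None keeps the orientation; speed is the mean speed in m/s. With until_force (N) it stops when the force on the tool has changed by that much, and returns True; else False.
- bot.goto_joints(angles): joint-space move.
- bot.set_gripper(opening, grasp_force=None): opening from 0.0 (shut) to 1.0 (fully open); grasp_force is the grip in N (None keeps the last); returns when the fingers have stopped.
- bot.wait(seconds).
- bot.solve_ik(position, orientation): joint angles nearest the present ones, or None.
- bot.camera(name): name is "side" or "top" or "wrist"; returns the picture (384x512x3 uint8, red, green, blue); there is no depth.
- bot.calibration(name): a dict with "mtx" (3x3 intrinsics, pixels), "extrinsics" (4x4, takes a point from world to camera coordinates); the wrist camera has in their place "hand_eye" (4x4, takes a point from camera to tool coordinates, whose origin is the TCP and whose axes are the flange's). Camera axes: x right, y down, z forward; pixel columns grow to the right and rows downward; lengths in m; the calibration is good to about 2 mm. The wrist camera is an equidistant fisheye: a pixel r from the principal point sees the ray r / f radians off the axis. A picture is of the moment at which its call begins: read the wrist's pose just before it. calibration takes no time and is no camera call.
A pose or a line that the arm cannot do raises bot.PlanningError and nothing moves.
- bot.close_job(): hands the job in; it is judged then, once.
Trained networks look in the newest picture that a camera, given by its name, has taken for a name from the list of things; names that differ only in an ending like _2 or _b are one class to them, and where a whole thing is asked for, a point or a joint stands for the part that bears it (a point fixed in the world has none). Each returns a list of dicts, best first, with "confidence" (0 to 1); they miss things now and then, are a little off and sometimes report something else, mostly with a low value. They report only what shows in the picture. A call takes as long as a camera call. They do not tell look-alikes from the thing itself.
- bot.search_frame(camera, thing): "bbox" ([left, top, width, height] in pixels, round what is visible of it).
Readings, each from a call of its own:
- bot.read_clock(): time.
- bot.read_joint_positions(): joint angles.
- bot.read_joint_vel(): joint speeds.
- bot.read_joint_efforts(): joint torques, N m.
- bot.read_position(): TCP position.
- bot.read_tool_rot(): TCP orientation.
- bot.read_ft_force(): force on the tool from outside, world axes, zero at the start.
- bot.read_moment(): the same for the moment, N m.
- bot.read_gripper_width(): opening from 0.0 (shut) to 1.0 (fully open).
- bot.read_finger_force(): force on a finger pad.
Only numpy, scipy, OpenCV 4.12 (cv2) and the standard library are available. Lean on these libraries where they do the work, as an engineer would, in place of code of your own. Each camera call takes 0.05 s, during which the arm holds its last target. There are 200 camera calls.

### The job

The tea light is stuck in the well of the wooden candle bench. Use the C-shaped push-out iron to push it up and out from below through the hole in the well's floor, feeling for the hole without pressing hard on the bench and without flinging the candle out; then stand the iron back upright on the counter, clear of the bench, and set the tea light upright on the saucer without dropping it. Leave the other things where they are.

Things in the scene. Friction and masses are not known exactly. Their poses are not given: they have to be found in the camera images.
- holder: Fixed wooden candle bench: plank 70 mm (its x) by 130 mm (its y), 22 mm thick, on two side legs. Origin on the counter below the well's centre, z up. Plank underside 56 mm, top 78 mm above the counter. The tunnel under it is open along x, front and back, and 96 mm wide between the legs' feet. Pressing the iron on the bench with over 20 N does damage.
- well (a point): Centre of the well's floor, 60 mm above the counter. Well 41 mm wide; floor 4 mm thick, flush with the plank's underside, with a 19 mm hole whose centre lies 5 mm off the well's axis in a direction that varies and cannot be seen: feel for it. Three sprung tabs clamp the candle (about 5 to 12 N to slide it up), hold it at any height, and close under it once its underside passes the plank's top.
- tea_light: Tea light candle in a thin metal cup, 38 mm across and 15 mm high. Origin at the centre of its underside, z up. At the start it stands on the well's floor, 60 mm above the counter, with its top 3 mm below the plank's top. About 30 g.
- pusher: Loose push-out iron, 0.35 kg, standing; C-shaped from its side. Origin on its underside on the pin's axis, z up. Foot 10 mm thick, x -75 to +15 mm, 50 mm wide. Pin at x = 0, 16 mm thick, end 44 mm up, in a boss 24 mm wide and 5 mm high. Spine at x -60 to -50 mm. Arm at height 113 to 125 mm from spine to over the pin; on it, straight above the pin, the 22 x 22 mm wooden grip, up to height 170 mm.
- pin_tip (a point): Centre of the flat end (edge chamfered 1 mm) of the push-out iron's pin. The pin is sprung: it gives way downward by up to 8 mm, 2.5 N per mm, damped.
- saucer: Loose white saucer, 110 mm across and 14 mm high. Origin at the centre of its underside, z up; its flat inner floor is about 5 mm above the counter.
- mug: Bystander: small mug, 60 x 83 x 49 mm. Origin at its underside.
- salt_shaker: Bystander: salt shaker, 44 mm across, 90 mm high. Origin at its underside.
- tuna_tin: Bystander: food tin, 86 mm across, 40 mm high. Origin at its underside.
- pen: Bystander: pen, 145 mm long. Origin at its underside.
- teaspoon: Bystander: teaspoon, 130 mm long. Origin at its underside.
Things that resemble listed ones, but are neither listed nor needed, are in the scene too. Leave any green or yellow look-alike of the tea_light alone.

How it is judged:
On the way:
1. the iron's pin, up through the hole, has pushed the tea light at least 12 mm up out of the well, with the fingers not on the candle (z of tea_light in the frame of holder above 0.072 m and z of pin_tip in the frame of holder above 0.068 m and horizontal distance between pin_tip and holder below 0.012 m and horizontal distance between tea_light and holder below 0.015 m and contact force between the fingers and tea_light below 0.1 N), for 0.1 s.
At the end, for the whole second after the job is handed in: The tea light stands upright (within 0.2 rad) at rest on the saucer, its centre within 30 mm of the saucer's centre; the iron stands upright (within 0.1 rad) at rest on the counter, its pin at least 45 mm from the well's axis, and does not touch the bench (horizontal distance between tea_light and saucer below 0.03 m and z of tea_light in the frame of saucer below 0.015 m and angle between tea_light's own z axis and vertical below 0.2 rad and linear speed of each of tea_light, pusher below 0.02 m/s and contact force between tea_light and saucer above 0.05 N and angle between pusher's own z axis and vertical below 0.1 rad and height (world z) of pusher between -0.006 and 0.006 m and horizontal distance between pin_tip and holder above 0.045 m and contact force between pusher and holder below 0.1 N).
It fails at once if the iron presses on the bench with more than 20 N (contact force between pusher and holder above 20 N).
It fails at once if the tea light is flung or dropped (faster than 0.7 m/s while no finger holds it) (linear speed of tea_light above 0.7 m/s and contact force between the fingers and tea_light below 0.1 N).
It fails at once if a bystander is moved by more than 30 mm (distance of any of mug, salt_shaker, tuna_tin, pen, teaspoon from where it was at the start of the episode above 0.03 m).
It also fails if it takes over 72 s, if anything falls off the work surface, if the arm or the gripper's body presses on something with over 40 N, if the wrist force passes 120 N, or if a joint passes its speed limit or range.

## Working session

There is one attempt and no reset: what is moved stays moved. The work goes in short steps, each a Python script; the robot and the scene stay as the last script left them, time stands still between calls to the robot, and variables do not carry over. Pictures are saved under pics/ and viewed, at most 12 in all, crops included, and the job is handed in when it is done.

```bash
mkdir -p pics; ls; python3 - <<'E'
from cell import bot
import cv2,numpy as np
for c in("top","side"):
    im=bot.camera(c); cv2.imwrite(f"pics/{c}0.png",im[...,::-1])
    k=bot.calibration(c); print(c,np.round(k["mtx"],1).tolist(),np.round(k["extrinsics"],4).tolist())
    for t in["holder","tea_light","pusher","saucer","pin_tip"]+["mug","salt_shaker","tuna_tin","pen","teaspoon"]*(c=="top"):
        print(t,[(np.round(d["bbox"]).tolist(),round(d["confidence"],2)) for d in bot.search_frame(c,t)][:4])
print(bot.read_clock(),bot.read_tool_rot())
E
```

```text
pics
top [[376.0, 0.0, 254.9], [0.0, 376.0, 195.6], [0.0, 0.0, 1.0]] [[-0.0076, -1.0, -0.0012, -0.0132], [-0.9885, 0.0077, -0.151, 0.499], [0.151, 0.0001, -0.9885, 1.0609], [0.0, 0.0, 0.0, 1.0]]
holder [([218.0, 170.0, 52.0, 36.0], 0.87)]
tea_light [([234.0, 178.0, 18.0, 10.0], 0.72), ([272.0, 223.0, 11.0, 10.0], 0.71), ([204.0, 215.0, 14.0, 5.0], 0.66)]
pusher [([164.0, 202.0, 29.0, 40.0], 0.71)]
saucer [([308.0, 199.0, 36.0, 34.0], 0.77), ([170.0, 152.0, 16.0, 26.0], 0.69), ([234.0, 178.0, 17.0, 11.0], 0.3)]
pin_tip [([165.0, 201.0, 25.0, 36.0], 0.39), ([305.0, 199.0, 39.0, 37.0], 0.18)]
mug [([170.0, 154.0, 20.0, 28.0], 0.89)]
salt_shaker [([304.0, 162.0, 20.0, 18.0], 0.77)]
tuna_tin [([109.0, 224.0, 34.0, 30.0], 0.97)]
pen [([349.0, 174.0, 13.0, 32.0], 0.49), ([218.0, 170.0, 47.0, 35.0], 0.26)]
teaspoon [([373.0, 202.0, 17.0, 42.0], 0.62)]
side [[402.9, 0.0, 257.2], [0.0, 402.9, 194.5], [0.0, 0.0, 1.0]] [[-0.8711, -0.4911, -0.0028, 0.4089], [-0.2232, 0.401, -0.8885, 0.1667], [0.4374, -0.7733, -0.4589, 1.0762], [0.0, 0.0, 0.0, 1.0]]
holder []
tea_light []
pusher [([219.0, 191.0, 31.0, 69.0], 0.7)]
saucer [([284.0, 180.0, 26.0, 14.0], 0.54)]
pin_tip [([307.0, 172.0, 4.0, -2.0], 0.44)]
0.85 [1.56521069e-05 1.75983481e-01 9.84393120e-01 1.72021722e-05]
```

View pics/top0.png

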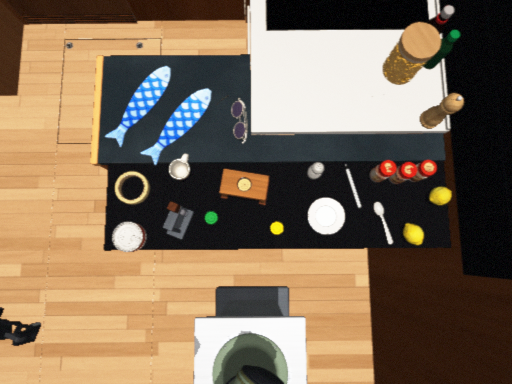

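View pics/side0.png

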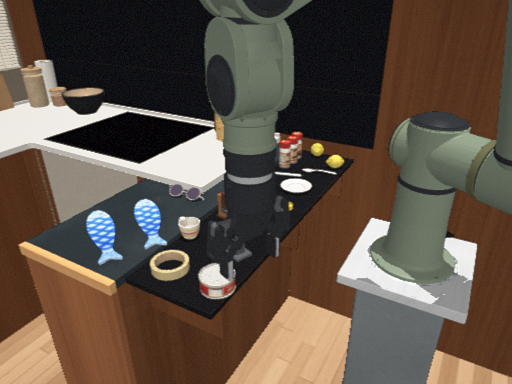

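```bash
cat > h.py <<'E'
from cell import bot
import cv2,numpy as np
from scipy.spatial.transform import Rotation as Ro
def Q(a):  # tool down, finger closing axis y at world angle a
    y=np.array([np.cos(a),np.sin(a),0]);z=np.array([0,0,-1.]);x=np.cross(y,z)
    q=Ro.from_matrix(np.c_[x,y,z]).as_quat();return [float(v) for v in (q[3],q[0],q[1],q[2])]
def RT(q): return Ro.from_quat([q[1],q[2],q[3],q[0]]).as_matrix()
def snap(name):
    p=np.array(bot.read_position());q=bot.read_tool_rot();im=bot.camera("wrist")
    cv2.imwrite(f"pics/{name}.png",im[...,::-1]);np.savez(f"pics/{name}.npz",p=p,q=q)
def pose(name):
    d=np.load(f"pics/{name}.npz");T=np.eye(4);T[:3,:3]=RT(d["q"]);T[:3,3]=d["p"]
    return T@np.array(bot.calibration("wrist")["hand_eye"])
def pix2w(name,uv,z):  # pixel to world point on plane z
    T=pose(name);K=np.array(bot.calibration("wrist")["mtx"])
    d=np.array([(uv[0]-K[0,2])/K[0,0],(uv[1]-K[1,2])/K[1,1]]);r=np.hypot(*d)
    v=T[:3,:3]@np.r_[np.sinc(r/np.pi)*d,np.cos(r)]
    return T[:3,3]+v*(z-T[2,3])/v[2]
def w2pix(name,P):
    T=pose(name);K=np.array(bot.calibration("wrist")["mtx"]);c=(np.asarray(P)-T[:3,3])@T[:3,:3]
    t=np.arctan2(np.hypot(c[...,0],c[...,1]),c[...,2]);h=np.hypot(c[...,0],c[...,1])+1e-12
    return np.stack([K[0,2]+K[0,0]*t*c[...,0]/h,K[1,2]+K[1,1]*t*c[...,1]/h],-1)
E
python3 - <<'E'
from h import *
K=bot.calibration("wrist");print(np.round(K["mtx"],1).tolist(),np.round(K["hand_eye"],3).tolist())
for n,p in(("w1",[.45,.19,.33]),("w2",[.47,.02,.28])):
    for a in (np.pi/2,-np.pi/2):
        try: bot.move_pose(p,Q(a));break
        except bot.PlanningError as e: print(e)
    snap(n);print(bot.read_clock(),np.round(bot.read_joint_positions(),2))
    for t in("holder","tea_light","pusher","saucer"):
        print(t,[(np.round(d["bbox"]).tolist(),round(d["confidence"],2)) for d in bot.search_frame("wrist",t)][:4])
E
```

```text
[[297.3, 0.0, 259.5], [0.0, 297.3, 186.8], [0.0, 0.0, 1.0]] [[-0.001, -0.959, -0.283, 0.072], [1.0, -0.001, -0.001, -0.0], [0.001, -0.283, 0.959, -0.142], [0.0, 0.0, 0.0, 1.0]]
2.475 [ 0.25  0.16 -0.16  1.25  0.    0.25]
holder [([103.0, 165.0, 92.0, 70.0], 0.87)]
tea_light [([90.0, 115.0, 18.0, 21.0], 0.75), ([128.0, 195.0, 23.0, 22.0], 0.69), ([200.0, 130.0, 24.0, 28.0], 0.57)]
pusher [([243.0, 101.0, 55.0, 87.0], 0.88)]
saucer [([21.0, 125.0, 40.0, 51.0], 0.98)]
3.4667 [-0.11  0.15 -0.3   1.12  0.   -0.11]
holder [([200.0, 157.0, 110.0, 85.0], 0.86)]
tea_light [([171.0, 95.0, 30.0, 28.0], 0.93), ([312.0, 119.0, 28.0, 27.0], 0.92), ([235.0, 190.0, 34.0, 30.0], 0.66)]
pusher [([358.0, 93.0, 90.0, 88.0], 0.71)]
saucer [([68.0, 105.0, 61.0, 64.0], 0.87)]
```

View pics/w1.png

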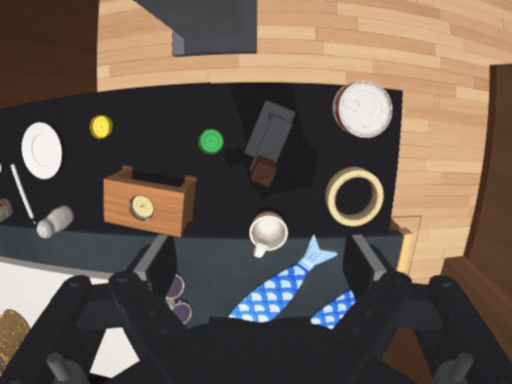

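View pics/w2.png

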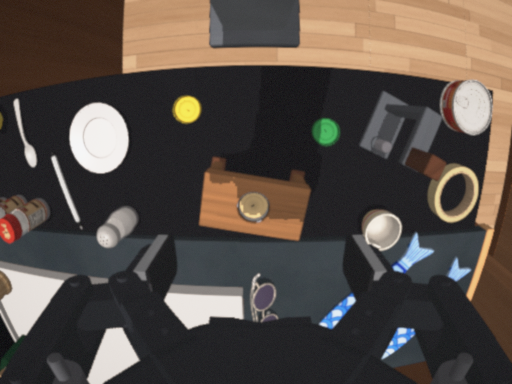

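The pictures show the bench (well at (253,207) in w2), the iron standing left of it (grip at (425,160) in w2, (263,172) in w1), and the saucer at (99,138) in w2. I'll enlarge the iron and the bench.

```bash
python3 - <<'E'
import cv2,numpy as np
def crop(n,x,y,w,h,s):
    i=cv2.imread(f"pics/{n}.png")[y:y+h,x:x+w]; i=cv2.resize(i,None,fx=s,fy=s,interpolation=cv2.INTER_CUBIC)
    return np.clip(255*(i/255.)**.6,0,255).astype(np.uint8)
a=crop("w1",225,90,90,100,4);b=crop("w2",350,85,110,100,4);
cv2.imwrite("pics/c1.png",np.hstack([a,b]))
E
```

```text
(no output)
```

View pics/c1.png

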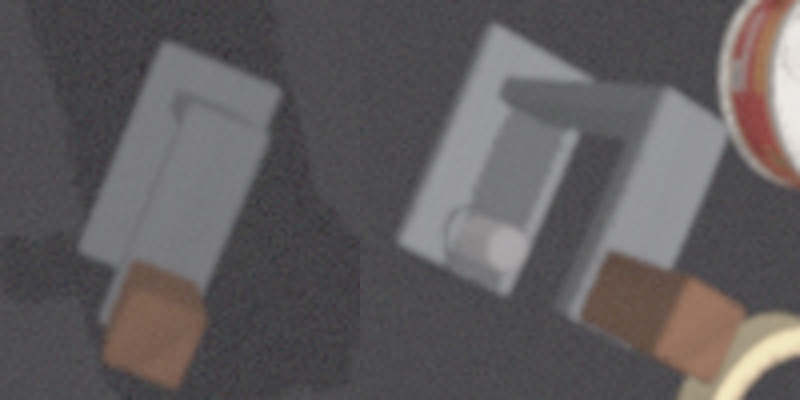

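The crop shows the iron: foot back corner at (490,22), pin tip at (507,247), and grip top around (700,330) in the right half. Its opening points away from the robot. Next, the bench.

```bash
python3 - <<'E'
import cv2,numpy as np
def crop(n,x,y,w,h,s):
    i=cv2.imread(f"pics/{n}.png")[y:y+h,x:x+w]; i=cv2.resize(i,None,fx=s,fy=s,interpolation=cv2.INTER_CUBIC)
    return np.clip(255*(i/255.)**.6,0,255).astype(np.uint8)
a=crop("w1",95,150,110,100,3.5);b=crop("w2",195,150,120,100,3.5);
cv2.imwrite("pics/c2.png",np.hstack([a,b]));print(a.shape)
from h import *
w1=[[165,40,-75,-25,10],[283,90,-75,25,10],[80,248,15,-25,10],[180,388,11,11,170],[104,358,11,-11,170],[207,318,-11,11,170]]
w2=[[490,22,-75,-25,10],[398,240,15,-25,10],[507,247,0,0,44],[690,278,-11,-11,170],[745,310,-11,11,170],[708,380,11,11,170],[655,352,11,-11,170]]
from scipy.optimize import least_squares
A=np.array(w1,float);B=np.array(w2,float);A[:,:2]=A[:,:2]/4+[225,90]-.375;B[:,:2]=(B[:,:2]-[360,0])/4+[350,85]-.375
def W(p,X):
    c,s=np.cos(p[2]),np.sin(p[2]);X=X/1000;return np.c_[p[0]+c*X[:,0]-s*X[:,1],p[1]+s*X[:,0]+c*X[:,1],X[:,2]]
f=lambda p:np.r_[w2pix("w1",W(p,A[:,2:]))-A[:,:2],w2pix("w2",W(p,B[:,2:]))-B[:,:2]].ravel()
r=least_squares(f,[.43,.2,-.38],loss="soft_l1");print("iron",r.x);print(np.round(f(r.x).reshape(-1,2),1).tolist())
for n,uv in(("w1",(41,150)),("w2",(99,138))):print("saucer",pix2w(n,uv,.010))
E
```

```text
(350, 385, 3)
iron [ 0.45315468  0.1935853  -0.3930504 ]
[[-0.3, -0.5], [0.0, -0.3], [-1.1, 0.6], [-1.2, 0.6], [-1.4, 0.4], [0.3, -0.6], [1.3, -0.4], [0.1, 0.5], [0.2, 0.2], [0.3, -1.4], [1.5, -0.3], [1.6, 1.7], [-0.3, 0.2]]
saucer [ 0.44055659 -0.22969462  0.01      ]
saucer [ 0.44178878 -0.22688766  0.01      ]
```

View pics/c2.png

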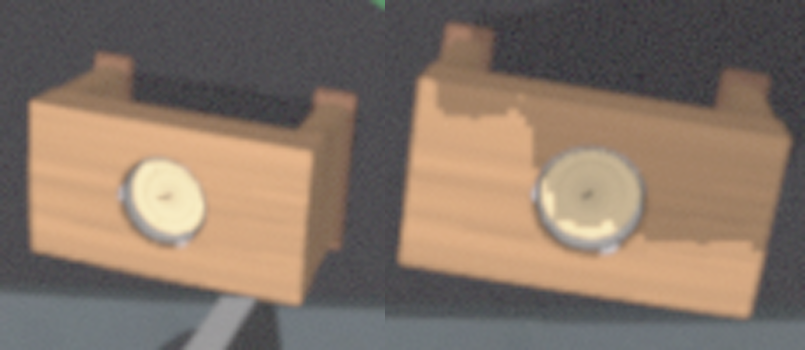

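The crop shows the plank's top corners and the candle (w1 crop (166,198), w2 crop (590,196)). Now I'll fit the bench pose and check that the arm can reach everything.

```bash
python3 - <<'E'
from h import *
from scipy.optimize import least_squares
A=np.array([[32,98,-35,-65,78],[315,150,-35,65,78],[302,303,35,65,78],[30,248,35,-65,78],[167,197,0,0,75]],float)
B=np.array([[785,140,-35,65,78],[750,318,35,65,78],[400,262,35,-65,78],[420,80,-35,-65,78],[590,195,0,0,75]],float)
A[:,:2]=A[:,:2]/3.5+[95,150]-.36;B[:,:2]=(B[:,:2]-[385,0])/3.5+[195,150]-.36
def W(p,X):
    c,s=np.cos(p[2]),np.sin(p[2]);X=X/1000;return np.c_[p[0]+c*X[:,0]-s*X[:,1],p[1]+s*X[:,0]+c*X[:,1],X[:,2]]
f=lambda p:np.r_[w2pix("w1",W(p,A[:,2:]))-A[:,:2],w2pix("w2",W(p,B[:,2:]))-B[:,:2]].ravel()
r=least_squares(f,[.53,.02,-.16],loss="soft_l1",f_scale=.5);print("bench",r.x);print(np.round(f(r.x).reshape(-1,2),1).tolist())
for n,C in(("w1",A),("w2",B)): print("candle",pix2w(n,C[-1,:2],.075))
for uv in((60,235),(60,80)):pass
# counter front edge in w2 at col 250 row 67, back edge row 240
print("edge",pix2w("w2",(250,68),0),pix2w("w2",(330,68),0))
bx=np.array([np.cos(r.x[2]),np.sin(r.x[2])]);well=r.x[:2]
for k in(0,1,-1):
  for nm,p,a in(("iron",[.453,.1936,.131],-.393),("pre",[*(well-.075*bx),.136],r.x[2]),("well",[*well,.172],r.x[2])):
    j=bot.solve_ik(p,Q(a+k*np.pi/2));print(k,nm,None if j is None else np.round(j,2))
E
```

```text
bench [ 0.52657663  0.01254764 -0.16851972]
[[-0.2, 0.9], [-0.8, 0.2], [-0.6, 0.1], [0.8, 0.1], [-0.8, 1.0], [1.6, -0.8], [-0.3, -0.7], [0.1, -0.2], [0.3, -0.8], [0.3, 1.0]]
candle [0.52501962 0.01404279 0.075     ]
candle [0.52519512 0.01222979 0.075     ]
edge [0.35078749 0.00698939 0.        ] [0.34779703 0.12016455 0.        ]
0 iron [ 0.25  0.32 -0.49  0.77  0.    2.22]
0 pre [-0.11  0.25 -0.58  0.75  0.    1.63]
0 well [-0.12  0.33 -0.35  0.89  0.    1.62]
1 iron [ 0.25  0.32 -0.49  0.77  0.    0.65]
1 pre [-0.11  0.25 -0.58  0.75  0.    0.06]
1 well [-0.12  0.33 -0.35  0.89  0.    0.05]
-1 iron [ 0.25  0.32 -0.49  0.77  0.   -2.49]
-1 pre [-0.11  0.25 -0.58  0.75  0.   -3.08]
-1 well [-0.12  0.33 -0.35  0.89  0.   -3.09]
```

```bash
cat >> h.py <<'E'
WELL=np.array([.526,.0128]);BY=-.1685;BX=np.array([np.cos(BY),np.sin(BY)]);BYV=np.array([-BX[1],BX[0]])
IRON=np.array([.4532,.1936]);IY=-.393;ZG=.133;H=np.pi/2;SAUCER=np.array([.441,-.228])
def at(dx,dy,lift): return [*(WELL+dx*BX+dy*BYV),ZG+lift]
E
python3 - <<'E'
from h import *
bot.move_pose([*IRON,.21],Q(IY+H))
bot.move_linear([*IRON,ZG],.12)
bot.set_gripper(0.0,100);print(bot.read_gripper_width(),bot.read_finger_force(),bot.read_ft_force(),bot.read_clock())
bot.move_linear([*IRON,ZG+.035],.1);print(bot.read_ft_force())
bot.move_linear(at(-.085,0,.035),.15,rotation=Q(BY+H))
bot.move_linear(at(-.085,0,.006),.1)
bot.wait(.2);print(bot.read_ft_force(),bot.read_moment(),bot.read_position(),at(-.085,0,.006),bot.read_clock());snap("w3")
E
```

```text
0.24133148518344663 98.03608775138855 [1.55045761 2.16622213 2.46722055] 5.8333
[ 0.84536147  0.00632145 -3.69567224]
[ 0.33966565  0.19588062 -4.07848154] [ 0.03384229 -0.15328393  0.00268216] [0.44279916 0.02710851 0.13964503] [np.float64(0.442203818317796), np.float64(0.027054821481977864), 0.139] 8.2417
```

View pics/w3.png

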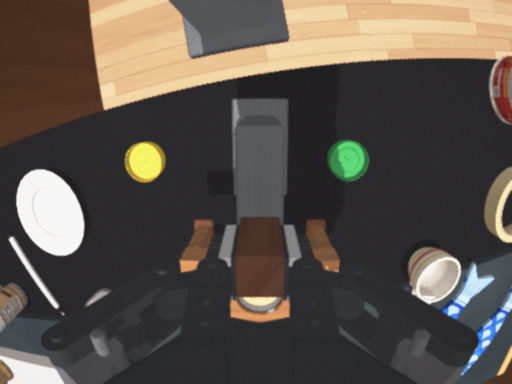

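The iron sits centred in front of the tunnel: grip at column 260, bench legs at 198 and 322. I'll slide it in and probe.

```bash
python3 - <<'E'
from h import *
import json
print(bot.move_linear(at(0,0,.006),.08,until_force=6),bot.read_position(),bot.read_clock())
pts=[(5*np.cos(t),5*np.sin(t)) for t in np.arange(0,2*np.pi,2*np.pi/11)]
cur=None
for i,(x,y) in enumerate(pts):
    bot.move_linear(at(x/1e3,y/1e3,.0095),.04)
    f0=np.array(bot.read_ft_force())
    hit=bot.move_linear(at(x/1e3,y/1e3,.0155),.02,until_force=4)
    p=np.array(bot.read_position());f=np.array(bot.read_ft_force())-f0
    print(i,round(x,1),round(y,1),hit,round((p[2]-ZG)*1e3,1),np.round([f[:2]@BX,f[:2]@BYV,f[2]],1),bot.read_clock())
    if not hit: break
else: bot.move_linear(at(0,0,.006),.05)
E
```

```text
False [0.52534318 0.01294126 0.13888818] 9.5083
0 5.0 0.0 False 15.7 [-0.3 -0.6  1.4] 10.2583
```

```bash
python3 - <<'E'
from h import *
for l in np.arange(.0165,.0225,.001):
    hit=bot.move_linear(at(.005,0,l),.01,until_force=10)
    f=bot.read_ft_force();p=bot.read_position();print(hit,round(p[2]-ZG,4),np.round(f,1),bot.read_clock())
    if f[2]<-15 or hit: break
E
```

```text
False 0.0165 [-0.2 -0.4 -4.2] 10.5083
False 0.0173 [ 0.7  0.3 -5.6] 10.7583
False 0.0182 [ 0.1  0.3 -7.9] 11.0083
False 0.0192 [  0.6   0.3 -10.5] 11.2583
False 0.0202 [  0.6   1.5 -12.1] 11.5083
False 0.0214 [ -0.5  -0.1 -11.8] 11.7583
```

```bash
python3 - <<'E'
from h import *
for l in [.024,.027,.030,.033,.036,.038,.0395,.0402]:
    hit=bot.move_linear(at(.005,0,l),.015,until_force=9)
    f=bot.read_ft_force();p=bot.read_position();print(hit,round(p[2]-ZG,4),np.round(f,1),bot.read_clock())
    if f[2]<-18 or hit: break
bot.wait(.3);print(np.round(bot.read_ft_force(),1))
E
```

```text
False 0.0241 [ -1.    0.8 -11. ] 12.075
False 0.0271 [ -0.1   0.4 -10.9] 12.425
False 0.0302 [ -0.5   0.4 -11.1] 12.775
False 0.0342 [-0.2  0.2 -3.9] 13.125
False 0.0364 [ 0.1  0.2 -4.2] 13.475
False 0.0382 [-0.1  0.3 -4.2] 13.7583
False 0.0396 [ 0.7  0.1 -4.7] 14.0083
False 0.0402 [-0.  -0.2 -5. ] 14.2583
[-1.5  0.5 -4.4]
```

```bash
python3 - <<'E'
from h import *
snap("w4")
print([(np.round(d["bbox"]).tolist(),round(d["confidence"],2)) for d in bot.search_frame("wrist","tea_light")])
i=cv2.imread("pics/w4.png")[130:384,100:440];cv2.imwrite("pics/c4.png",cv2.resize(i,None,fx=2,fy=2))
E
```

```text
[([135.0, 54.0, 35.0, 36.0], 0.9), ([323.0, 54.0, 39.0, 36.0], 0.73)]
```

View pics/c4.png

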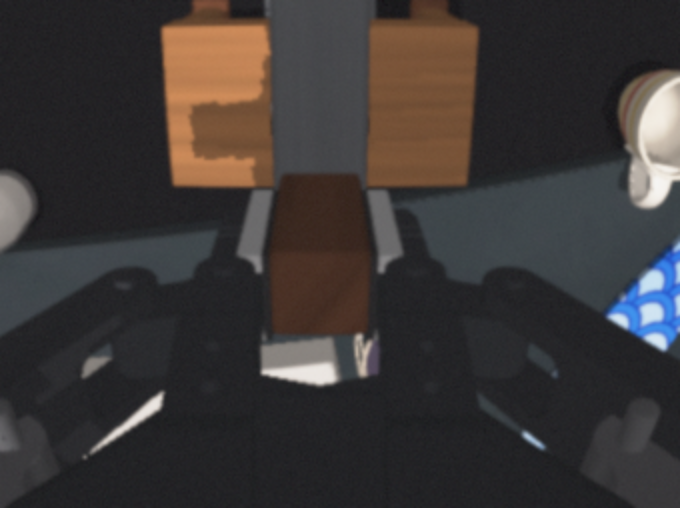

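The candle is hidden beneath the iron's arm, and nothing else has moved. I'll lower the iron, back it out and return it to where it stood.

```bash
python3 - <<'E'
from h import *
print(bot.move_linear(at(.005,0,.006),.04,until_force=8),bot.read_ft_force())
print(bot.move_linear(at(-.085,0,.006),.1,until_force=8))
bot.move_linear(at(-.085,0,.035),.12)
bot.move_linear([*IRON,ZG+.035],.15,rotation=Q(IY+H))
bot.move_linear([*IRON,ZG+.003],.1)
print(bot.move_linear([*IRON,ZG-.003],.02,until_force=3),bot.read_position()[2]-ZG)
bot.set_gripper(.6)
bot.move_linear([*IRON,.24],.15)
bot.move_pose([.45,.02,.30],Q(H+BY))
snap("w5");print(bot.read_clock())
for t in("tea_light","pusher","saucer"):print(t,[(np.round(d["bbox"]).tolist(),round(d["confidence"],2)) for d in bot.search_frame("wrist",t)])
E
```

```text
False [-0.3683143   0.58001298 -4.50368531]
False
True 0.00045995923647243475
21.1917
tea_light [([309.0, 124.0, 27.0, 26.0], 0.87), ([173.0, 122.0, 24.0, 27.0], 0.66), ([246.0, 202.0, 32.0, 32.0], 0.56)]
pusher [([353.0, 84.0, 84.0, 85.0], 0.84)]
saucer [([82.0, 144.0, 57.0, 60.0], 0.81)]
```

View pics/w5.png

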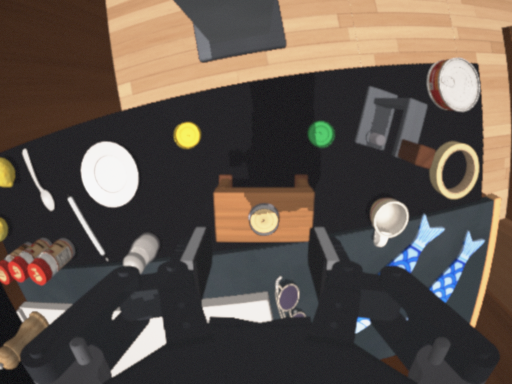

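The iron stands back upright at (390,118), and the candle is still centred on the bench at (264,219). I'll grasp it.

```bash
python3 - <<'E'
from h import *
c=pix2w("w5",(263.5,219),.093);print(c)
S=pix2w("w5",(110.5,174),.010);print(S)
g=(c[:2]+WELL)/2
bot.move_pose([*g,.13],Q(H+BY));bot.set_gripper(.85,25)
print(bot.move_linear([*g,.0805],.06,until_force=5),bot.read_position())
bot.set_gripper(0,25);print(bot.read_gripper_width(),bot.read_finger_force(),bot.read_ft_force())
bot.move_linear([*g,.15],.05);print(bot.read_gripper_width(),bot.read_finger_force(),bot.read_clock());snap("w6")
i=cv2.imread("pics/w6.png")[130:384,100:440];cv2.imwrite("pics/c6.png",cv2.resize(i,None,fx=2,fy=2))
E
```

```text
[0.52273884 0.01247088 0.093     ]
[ 0.44137494 -0.22543202  0.01      ]
False [0.5246737  0.01259005 0.08076712]
0.4396080546045072 24.776129722595215 [-0.53553776 -0.71493262  2.62418506]
0.43103533219727397 25.0676366686821 25.3667
```

View pics/c6.png

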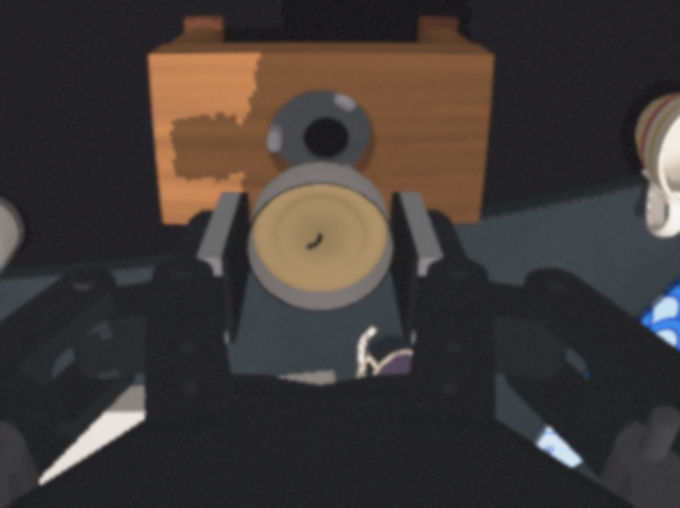

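The candle is held upright between the pads, and the hole shows in the empty well. On to the saucer.

```bash
python3 - <<'E'
from h import *
s=[.441,-.2265]
bot.move_linear([*s,.15],.15)
bot.move_linear([*s,.022],.1);bot.wait(.2)
print(bot.move_linear([*s,.002],.015,until_force=2),bot.read_position(),bot.read_ft_force())
bot.set_gripper(.62);bot.wait(.2)
bot.move_linear([*s,.12],.1)
bot.move_pose([.42,-.13,.28],Q(H));snap("w7");print(bot.read_clock())
i=cv2.imread("pics/w7.png")[40:294,60:460];cv2.imwrite("pics/c7.png",cv2.resize(i,None,fx=2,fy=2))
E
```

```text
True [ 0.44105022 -0.22650302  0.01059546] [ 0.78990805 -0.02779267  3.51128737]
32.275
```

View pics/c7.png

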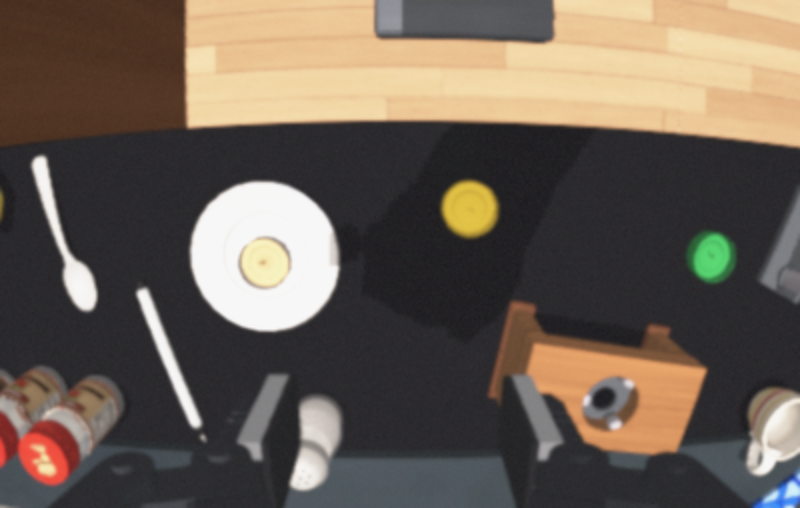

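The tea light stands flat on the saucer at (264,263), close to the saucer's centre at (265,256), and everything else is in place. I'll hand in the job.

```bash
python3 -c "
from cell import bot
print(bot.close_job())"
```

```text
the job is handed in; nothing more can be done
None
```

The iron pushed the tea light out through the hole and now stands back upright where it was; the tea light is upright near the saucer's centre, and the job was handed in at about 32 s with no verdict reported back.

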